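# Change the cells in the lab charger and start it

### The arm

A 6-joint arm with a two-finger parallel gripper is mounted at the origin on the work surface. World frame = base frame: x ahead of the robot, y to its left, z up, the work surface at z = 0. Lengths are in mm, angles in degrees, forces in N, time in s.
With the tool pointing down it reaches from about 325 to 925 mm from the base axis. Payload 3.1 kg.
Tool frame: the origin (TCP) lies at the very end of the fingers, on their centre line; the grasp point (between the pads) lies grasp_offset behind it (grasp_offset is the distance from the TCP to the grasp point, in mm); z points along the fingers, x is the direction in which the jaws open and shut, and the axes are right-handed (so a half turn about z gives the same grasp; the last joint's range is limited). The gripper opens to 85 mm and grips with 20 to 120 N. Pads are 22 mm wide; open, the fingers measure 114 mm over their backs; the gripper's body (76 mm by 85 mm) begins 54 mm behind the grasp point. The pads swing forward as they close: fully open they stand 13 mm farther back than shut.
Start: joints at [68.056, 12.427, 92.441, -0, 75.132, -6.429], TCP at [167.17, 602.24, 231.3] pointing down, gripper open.
Joint ranges: [-157.48, 157.48], [-44.54, 120.13], [17.64, 146.25], [-64.5, 244.5], [7.68, 150.69], [-147.95, 147.95]. Speed limits (degrees/s): [159.86, 159.86, 180, 180, 180, 180].

### API

Orientations are given as [roll, pitch, yaw] about the fixed x, y, z axes, in that order (R = Rz(yaw) Ry(pitch) Rx(roll)).
In Python, from station import * gives the robot as it stands. Calls block until the motion is done:
- goto(position, orientation): joint-space move of the TCP to a pose.
- move_l(position, attitude=None, speed=150): straight line of the TCP; attitude=None keeps the orientation; speed is the mean speed in mm/s.
- move_j(angles): joint-space move.
- grip(opening, squeeze=None): finger opening in mm; squeeze is the grip in N (None keeps the last); returns when the fingers have stopped.
- wait(seconds).
- solve_ik(position, orientation): joint angles nearest the present ones, or None.
- get_obs(): the state.
- get_image(name): name is "scene" or "top" or "wrist"; returns the picture (400x640x3 uint8, red, green, blue); there is no depth.
- get_calibration(name): a dict with "fx", "fy", "cx", "cy" (pixels), "R" (3x3) and "t" (3): a world point X has camera coordinates R X + t; the wrist camera has in their place "mount" (4x4, takes a point from camera to tool coordinates, whose origin is the TCP and whose axes are the tool frame's). Camera axes: x right, y down, z forward; pixel columns grow to the right and rows downward; lengths in mm; the calibration is good to about 2 mm. A picture is of the moment at which its call begins: read the wrist's pose just before it. get_calibration takes no time and is no camera call.
A pose or a line that the arm cannot do raises Unreachable and nothing moves.
- sign_off(): hands the job in, once; it reports no verdict.
Trained networks look in the newest picture that a camera, given by its name, has taken for a name from the list of things; names that differ only in an ending like _2 or _b are one class to them, and where a whole thing is asked for, a point or a joint stands for the part that bears it (a point fixed in the world has none). Each returns a list of dicts, best first, with "score" (0 to 1); they miss things now and then, are a little off and sometimes report something else, mostly with a low value. They report only what shows in the picture. A call takes as long as a camera call. They do not tell look-alikes from the thing itself.
- spot_in(name, camera): "extent" ([centre column, centre row, width, height] in pixels, round what is visible of it).
- regions_of(name, camera): "region" (400x640 bool, what is visible of it) and "extent" ([centre column, centre row, width, height] in pixels, round what is visible of it).
The state is a dict: "t": time; "joint_pos": joint angles; "qvel": joint speeds; "effort": joint torques, N m; "tcp_pos": TCP position; "ee_rot": TCP orientation; "wrist_force": force on the tool from outside, world axes, zero at the start; "moment": the same for the moment, N m; "grip_width": finger opening in mm.
Only numpy, scipy, OpenCV 4.12 (cv2) and the standard library are available. Lean on these libraries where they do the work, as an engineer would, in place of code of your own. Each camera call takes 0.05 s, during which the arm holds its last target.

### The job

Change the cells in the bench charger: take out the charged green cells and lay them in the grey box, and put every blue cell from the white tray into a bay of its own, lying level between the sprung contact and the red-capped contact, with its button end at the red-capped contact. When all of that is done, slide the orange splash cover off the start button, press the button fully down, and slide the cover fully shut again. Leave the petri dish, the tip box and the amber jar where they are.

Things in the scene. Friction and masses are not known exactly. Their poses are not given: they have to be found in the camera images.
- charger: Bench cell charger, light grey, fixed, 164 mm (x) by 356 mm (y), nowhere over 82 mm high. Origin: centre of its underside; x points from the sprung contacts to the red-capped contacts, z up. Deck 30 mm up. Four like bays side by side, 64 mm apart along y (bay1 at +y), each cell lying along x; then the control panel, centred at y = -130 mm.
- bay1_mid (a point): Bay 1 (all bays are alike): where the middle of a seated cell lies, 58 mm above the bench; x along the bay towards the fixed contact, z up. The cell rests on two V saddles (8 mm thick, 20 mm before and behind the middle, 23 mm wide); elsewhere the deck is 28 mm below the cell's axis. Beside the middle of a seated cell 28 mm are free on each side.
- bay2_mid (a point): Bay 2, middle of a seated cell, axes as bay 1. Each bay's fixed contact is a brass face at x = +33 mm on a grey tower 34 mm wide and 13 mm thick with a red cap; its top is 3 to 4 mm above the cell's axis.
- bay3_mid (a point): Bay 3, middle of a seated cell, axes as bay 1. Each bay's sprung contact is a steel plate 18 mm wide, from 8 mm below to 6 mm above the axis; free, its face is at x = -28 mm (gap 61 mm for a 66 mm cell). It yields up to 14 mm towards -x (1.4 N at first, 0.45 N more per mm). Behind it, from x = -47 to -61 mm, a black tower rises 14 mm above the axis.
- bay4_mid (a point): Bay 4, middle of a seated cell, axes as bay 1. A cell goes into a bay flat end first: held with its button end about 15 degrees high, its flat end pushes the sprung contact in by about 9 mm, then the button end clears the fixed contact and is tipped down. Let go, the spring slides it the last 2 mm onto the fixed contact. Laid flat from above it does not go in.
- cell1_mid (a point): Cell 1 (may be absent): blue cylinder 32 mm in diameter, 66 mm long in all, about 145 g, lying on its side. Point: its centre. x axis: along the cell towards its button end, which has a white sleeve with a red ring and a steel button (12 mm across, 2.5 mm long, within the 66 mm); the other end is flat steel. It can roll. y and z turn with it.
- cell1_plus (a point): Cell 1: tip of its button end, 33 mm along x from its centre.
- cell2_mid (a point): Cell 2 (may be absent): as cell 1; its centre, x towards the button end.
- cell2_plus (a point): Cell 2: tip of its button end, 33 mm along x from its centre.
- cell3_mid (a point): Cell 3 (may be absent): as cell 1; its centre, x towards the button end.
- cell3_plus (a point): Cell 3: tip of its button end, 33 mm along x from its centre.
- cell4_mid (a point): Cell 4 (may be absent): as cell 1; its centre, x towards the button end.
- cell4_plus (a point): Cell 4: tip of its button end, 33 mm along x from its centre.
- full1_mid (a point): Charged cell 1 (may be absent): green, otherwise the same shape as the blue cells. Point: its centre, x towards its button end. At the start it lies seated in bay 2 (full2 in bay 4), held by the spring with about 4 N, and can be lifted straight up out of the bay.
- full2_mid (a point): Charged cell 2 (may be absent), green, as full1: its centre, x towards its button end.
- cellbox: Grey open box for charged cells, fixed, 96 mm (x) by 176 mm (y), 26 mm high, walls and floor 4 mm thick; origin: centre of its underside. Two cells lie in it side by side along x, say 42 mm either side of its middle in y.
- tray: White plastic tray in which the blue cells lie at the start, 220 by 260 mm, fixed; origin: centre of its underside. Floor 4 mm thick; rim, and a cross of dividers that makes four compartments, 12 mm high over the bench, 4 mm thick.
- cover (a joint): Orange splash cover of the start button: a plate 62 mm (x) by 59 mm (y), 4 mm thick, top face 59 mm above the bench, between two rails whose tops are 62 to 64 mm above the bench and 61 mm apart. Value: metres slid from shut (0) to fully open (0.064), along the charger's +x. It stays where it is left and slides with about 2 N.
- cover_tab (a point): Middle of the upright tab on the cover: 26 mm (x) by 12 mm (y), 20 mm high, from 59 to 79 mm above the bench; this point is 69 mm up and moves with the cover. Axes as the charger's.
- start (a joint): Green round start button under the cover. Value: metres pressed, 0 to 0.005 (fully down); it springs back; 5 N press it fully down.
- start_top (a point): Centre of the start button's top, 51 mm above the bench when not pressed, 26 mm across, in a black collar 42 mm across. With the cover fully open it lies in a clear pocket 64 mm by 61 mm between the rails.
- dish: Covered petri dish with yellowish agar, 92 mm across, 15 mm high: a bystander. Origin: centre of its underside.
- tipbox: Tip box with dark blue lid, 87 by 127 mm, 42 mm high: a bystander. Origin: centre of its underside.
- reagent: Amber jar, 52 mm across, 85 mm high: a bystander. Origin: centre of its underside.
Not all that is in view belongs to the job. Leave any yellow look-alike of the part that bears cell3_mid alone. Leave any pink look-alike of the part that bears full2_mid alone.

How it is judged (in metres and radians):
On the way, in this order (a step that is already met when the one before it is completed fails the run):
1. every green cell lies flat in the grey box; every blue cell lies seated in a bay, button end at the red-capped contact (within 6 mm) (((distance between cell1_mid and bay1_mid below 0.006 m and x of cell1_plus in the frame of bay1_mid above 0.027 m and z of cell1_plus in the frame of bay1_mid below 0.006 m) or (distance between cell1_mid and bay2_mid below 0.006 m and x of cell1_plus in the frame of bay2_mid above 0.027 m and z of cell1_plus in the frame of bay2_mid below 0.006 m) or (distance between cell1_mid and bay3_mid below 0.006 m and x of cell1_plus in the frame of bay3_mid above 0.027 m and z of cell1_plus in the frame of bay3_mid below 0.006 m) or (distance between cell1_mid and bay4_mid below 0.006 m and x of cell1_plus in the frame of bay4_mid above 0.027 m and z of cell1_plus in the frame of bay4_mid below 0.006 m)) and ((distance between cell2_mid and bay1_mid below 0.006 m and x of cell2_plus in the frame of bay1_mid above 0.027 m and z of cell2_plus in the frame of bay1_mid below 0.006 m) or (distance between cell2_mid and bay2_mid below 0.006 m and x of cell2_plus in the frame of bay2_mid above 0.027 m and z of cell2_plus in the frame of bay2_mid below 0.006 m) or (distance between cell2_mid and bay3_mid below 0.006 m and x of cell2_plus in the frame of bay3_mid above 0.027 m and z of cell2_plus in the frame of bay3_mid below 0.006 m) or (distance between cell2_mid and bay4_mid below 0.006 m and x of cell2_plus in the frame of bay4_mid above 0.027 m and z of cell2_plus in the frame of bay4_mid below 0.006 m)) and ((distance between cell3_mid and bay1_mid below 0.006 m and x of cell3_plus in the frame of bay1_mid above 0.027 m and z of cell3_plus in the frame of bay1_mid below 0.006 m) or (distance between cell3_mid and bay2_mid below 0.006 m and x of cell3_plus in the frame of bay2_mid above 0.027 m and z of cell3_plus in the frame of bay2_mid below 0.006 m) or (distance between cell3_mid and bay3_mid below 0.006 m and x of cell3_plus in the frame of bay3_mid above 0.027 m and z of cell3_plus in the frame of bay3_mid below 0.006 m) or (distance between cell3_mid and bay4_mid below 0.006 m and x of cell3_plus in the frame of bay4_mid above 0.027 m and z of cell3_plus in the frame of bay4_mid below 0.006 m)) and ((distance between cell4_mid and bay1_mid below 0.006 m and x of cell4_plus in the frame of bay1_mid above 0.027 m and z of cell4_plus in the frame of bay1_mid below 0.006 m) or (distance between cell4_mid and bay2_mid below 0.006 m and x of cell4_plus in the frame of bay2_mid above 0.027 m and z of cell4_plus in the frame of bay2_mid below 0.006 m) or (distance between cell4_mid and bay3_mid below 0.006 m and x of cell4_plus in the frame of bay3_mid above 0.027 m and z of cell4_plus in the frame of bay3_mid below 0.006 m) or (distance between cell4_mid and bay4_mid below 0.006 m and x of cell4_plus in the frame of bay4_mid above 0.027 m and z of cell4_plus in the frame of bay4_mid below 0.006 m)) and x of full1_mid in the frame of cellbox between -0.036 and 0.036 m and y of full1_mid in the frame of cellbox between -0.076 and 0.076 m and z of each of full1_mid, full2_mid in the frame of cellbox below 0.03 m and x of full2_mid in the frame of cellbox between -0.036 and 0.036 m and y of full2_mid in the frame of cellbox between -0.076 and 0.076 m), for 0.3 s.
2. with the cover slid open (over 40 mm), the start button is pressed fully down (over 4 of 5 mm) (value of joint cover above 0.04 m and value of joint start above 0.004 m), for 0.1 s.
At the end, for the whole second after the job is handed in: Green cells lie on the grey box's floor. Every blue cell rests in a bay, its centre within 6 mm of the bay's middle, its button tip at least 27 mm from there towards the red-capped contact and under 6 mm higher; all slower than 20 mm/s. Cover shut to within 4 mm; button up (less than 1 mm down) (all of step 1 and linear speed of each of full1, full2, cell1, cell2, cell3, cell4 below 0.02 m/s and value of joint cover below 0.004 m and value of joint start below 0.001 m); the robot touches nothing.
It fails at once if the petri dish is pushed more than 30 mm from its place (distance of dish from where it was at the start of the episode above 0.03 m).
It fails at once if the tip box is pushed more than 30 mm from its place (distance of tipbox from where it was at the start of the episode above 0.03 m).
It fails at once if the amber jar is pushed more than 30 mm from its place (distance of reagent from where it was at the start of the episode above 0.03 m).
Of cell1, cell2, cell3, cell4 only 2 to 4 are there at a start; the rules pass over those that are not, and their reading is None.
Of full1, full2 only 1 to 2 are there at a start; the rules pass over those that are not, and their reading is None.
At some moment in a run one of cell1, cell2, cell3, cell4 may be knocked a few centimetres aside while the robot is not near it.
Once in a run the grip may slacken for a moment while it holds something.
It also fails if it takes over 210 s, if anything falls off the work surface, if the arm or the gripper's body presses on something with over 40 N, if the wrist force passes 120 N, or if a joint passes its speed limit or range.

## Working session

There is one attempt and no reset: what is moved stays moved. The work goes in short steps, each a Python script; the robot and the scene stay as the last script left them, time stands still between calls to the robot, and variables do not carry over. Pictures are saved under pics/ and viewed, and the job is handed in when it is done.

```bash
ls; mkdir -p pics; cat > h.py <<'E'
from station import *
import numpy as np, cv2
def save(n,im): cv2.imwrite('pics/'+n+'.png',cv2.cvtColor(im,cv2.COLOR_RGB2BGR))
E
python3 - <<'E'
from h import *
for c in ['scene','top','wrist']:
    im=get_image(c); save(c+'0',im); k=get_calibration(c); print(c,{a:np.round(v,3).tolist() for a,v in k.items()})
o=get_obs(); print({k:np.round(v,2).tolist() if not isinstance(v,dict) else v for k,v in o.items()})
import station; print([x for x in dir(station) if not x.startswith('_')])
try: print(grasp_offset)
except Exception as e: print(e)
E
```

```text
pics
scene {'fx': 423.469, 'fy': 423.469, 'cx': 319.743, 'cy': 200.909, 'R': [[-0.563, 0.826, -0.015], [0.607, 0.401, -0.686], [-0.561, -0.395, -0.727]], 't': [381.313, -278.606, 1448.93]}
top {'fx': 431.329, 'fy': 431.329, 'cx': 313.255, 'cy': 196.641, 'R': [[-0.006, -1.0, 0.012], [-0.988, 0.004, -0.155], [0.155, -0.012, -0.988]], 't': [-55.592, 606.326, 1015.957]}
wrist {'fx': 336.535, 'fy': 336.535, 'cx': 321.34, 'cy': 197.605, 'mount': [[1.0, -0.0, -0.0, 0.728], [0.0, 0.955, 0.298, -75.642], [0.0, -0.298, 0.955, -142.324], [0.0, 0.0, 0.0, 1.0]]}
{'t': 0.15, 'joint_pos': [68.06, 12.47, 92.51, 0.0, 75.13, -6.43], 'qvel': [0.11, -0.09, -0.29, 0.07, 0.01, 0.0], 'effort': [0.0, -39.75, -30.44, -0.0, 0.01, -0.0], 'tcp_pos': [166.93, 601.64, 230.26], 'ee_rot': [-179.99, 0.11, 74.49], 'wrist_force': [0.95, -0.54, 0.6], 'moment': [0.04, -0.02, -0.01], 'grip_width': 85.24}
['Unreachable', 'get_calibration', 'get_image', 'get_obs', 'goto', 'grasp_offset', 'grip', 'move_j', 'move_l', 'regions_of', 'sign_off', 'solve_ik', 'spot_in', 'wait']
18.700000000000003
```

View pics/scene0.png

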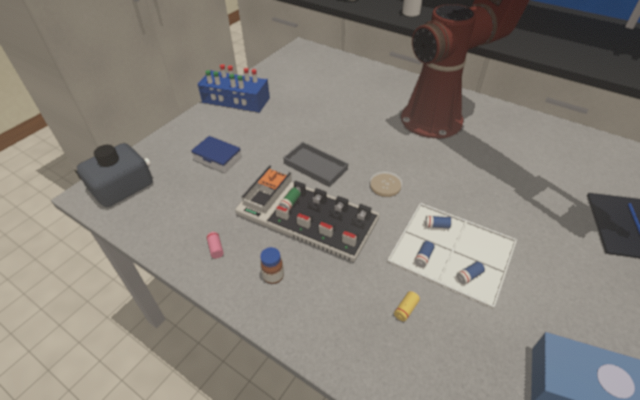

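View pics/top0.png

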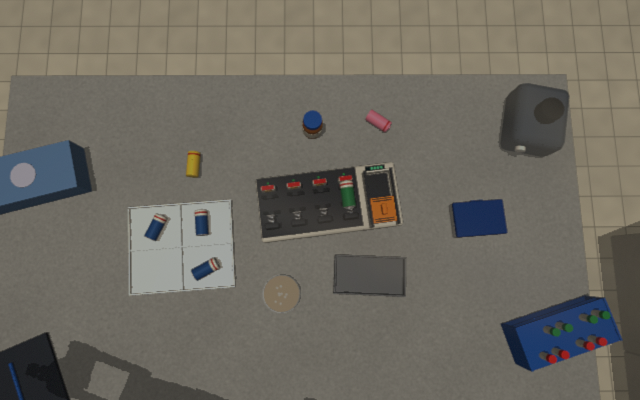

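View pics/wrist0.png

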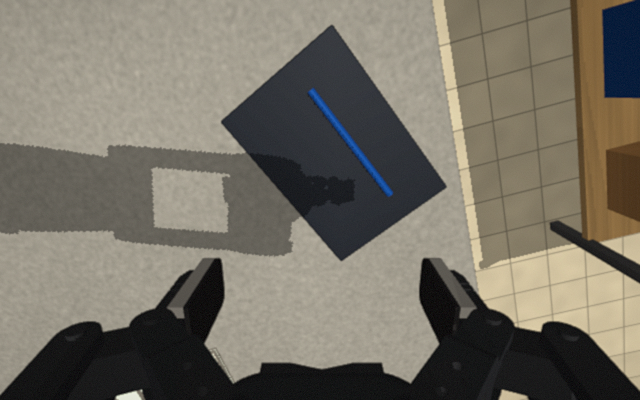

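```bash
cat >> h.py <<'E'
def backp(cam,uv,z,pose=None,k=None):
    k=k or get_calibration(cam)
    uv=np.atleast_2d(np.array(uv,float))
    d=np.c_[(uv[:,0]-k['cx'])/k['fx'],(uv[:,1]-k['cy'])/k['fy'],np.ones(len(uv))]
    if cam=='wrist':
        M=pose@np.array(k['mount']); R=M[:3,:3]; C=M[:3,3]
    else:
        R=np.array(k['R']).T; C=-R@np.array(k['t'])
    D=d@R.T
    z=np.asarray(z,float)*np.ones(len(uv))
    s=(z-C[2])/D[:,2]
    return C+D*s[:,None]
def proj(cam,X,pose=None):
    k=get_calibration(cam); X=np.atleast_2d(np.array(X,float))
    if cam=='wrist':
        M=pose@np.array(k['mount']); P=(X-M[:3,3])@M[:3,:3]
    else: P=X@np.array(k['R']).T+np.array(k['t'])
    return np.c_[k['cx']+k['fx']*P[:,0]/P[:,2],k['cy']+k['fy']*P[:,1]/P[:,2]]
from scipy.spatial.transform import Rotation as Ro
def rpy(r): return Ro.from_euler('xyz',r,degrees=True).as_matrix()
def pose_now(o=None):
    o=o or get_obs(); M=np.eye(4); M[:3,:3]=rpy(o['ee_rot']); M[:3,3]=o['tcp_pos']; return M
E
python3 - <<'E'
from h import *
im=cv2.imread('pics/top0.png')
a=im[130:270,120:420]
cv2.imwrite('pics/topcrop.png',cv2.resize(a[:,:],None,fx=2.6,fy=2.6,interpolation=cv2.INTER_CUBIC))
get_image('top')
for n in ['charger','cell1_mid','full1_mid','cellbox','tray','cover','cover_tab','dish','tipbox','reagent']:
    r=regions_of(n,'top')
    for d in r[:6]:
        m=d['region']; ys,xs=np.nonzero(m); 
        rect=cv2.minAreaRect(np.c_[xs,ys].astype(np.float32))
        c=rect[0]
        print(n,round(d['score'],2),np.round(d['extent'],1),np.round(rect[0],1),np.round(rect[1],1),round(rect[2],1), backp('top',[xs.mean(),ys.mean()],20).round(0))
E
```

```text
charger 0.77 [330.1 203.1 150.2  80.2] [328.6 201.7] [ 66.9 143.6] 82.9 [[596. -95.  20.]]
cell1_mid 0.74 [204.8 268.6  28.7  24.9] [205.2 268.9] [14.3 30. ] 63.4 [[432. 209.  20.]]
full1_mid 0.49 [347.4 193.5  15.4  28.6] [347.5 193.4] [26.9 12.7] 81.9 [[ 618. -146.   20.]]
cellbox 0.61 [369.8 274.2  75.7  44.5] [369.8 275.6] [74.1 40.9] 2.5 [[ 414. -197.   20.]]
tray 0.84 [181.2 249.1 111.9  98.6] [180.2 246.9] [ 88.5 109.1] 85.7 [[483. 272.  20.]]
tray 0.42 [155.8 227.2  26.1  24.2] [155.6 226.3] [13.9 28.6] 26.6 [[537. 335.  20.]]
cover 0.88 [382.9 209.6  29.5  28.5] [383.5 209.1] [25.6 23.3] 81.9 [[ 578. -236.   20.]]
dish 0.73 [282.1 293.   36.9  38.2] [281. 293.] [36.8 36.8] 45.0 [[371.  21.  20.]]
tipbox 0.74 [478.2 218.4  60.4  38.6] [477.9 217.5] [36.  55.6] 84.8 [[ 555. -474.   20.]]
tipbox 0.42 [152.9 226.4  19.9  21.5] [156.  226.5] [13.5 27.9] 27.8 [[537. 334.  20.]]
reagent 0.79 [312.5 122.9  19.   24.6] [312.  124.5] [27. 20.] 90.0 [[800. -57.  20.]]
```

View pics/topcrop.png

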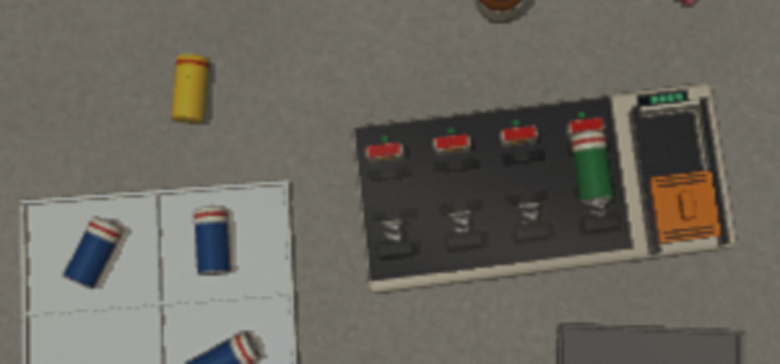

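```bash
python3 - <<'E'
from h import *
t0=get_obs()['t']
goto([550,-100,290],[180,0,95]); wait(0.3)
o=get_obs(); P=pose_now(o); im=get_image('wrist'); save('w1',im); np.save('P1.npy',P)
print(o['t']-t0,np.round(o['joint_pos'],1),np.round(o['tcp_pos'],1),o['ee_rot'])
for n in ['charger','cell1_mid','full1_mid','cellbox','cover','cover_tab']:
    for d in spot_in(n,'wrist')[:3]: print(n,round(d['score'],2),np.round(d['extent'],1))
E
```

```text
3.125 [ -17.5    1.9   97.8    0.    80.3 -112.5] [550.1 -99.7 290. ] [-1.79996509e+02 -3.11144305e-03  9.50325983e+01]
charger 0.58 [319.2 191.4 299.8 136.2]
charger 0.35 [595.5  81.2  81.5  48.3]
cell1_mid 0.79 [597.8  82.   75.1  49.7]
cellbox 0.65 [247.2  42.8 166.8  85.6]
cover 0.91 [207.6 172.1  57.2  53.4]
cover_tab 0.5 [571.8 123.8 136.4 182.7]
cover_tab 0.16 [637.8 188.6   4.5   9.9]
```

View pics/w1.png

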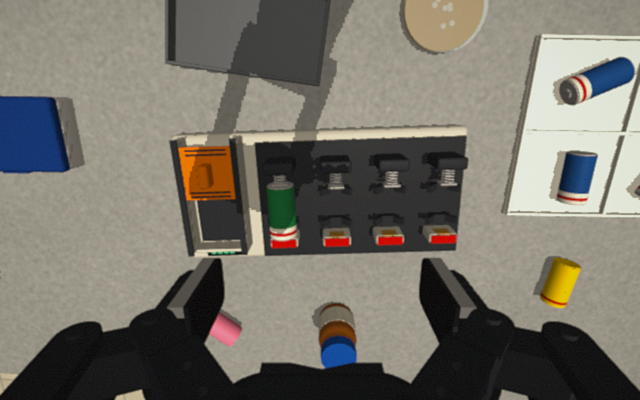

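```bash
python3 - <<'E'
from h import *
im=cv2.imread('pics/w1.png')
cv2.imwrite('pics/w1c.png',cv2.resize(im[120:262,165:475],None,fx=2.5,fy=2.5,interpolation=cv2.INTER_CUBIC))
E
```

```text
(no output)
```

View pics/w1c.png

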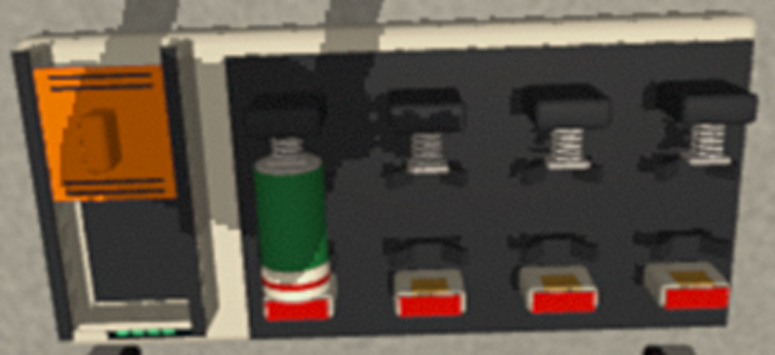

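```bash
python3 - <<'E'
from h import *
im=cv2.cvtColor(cv2.imread('pics/w1.png'),cv2.COLOR_BGR2RGB).astype(int); P=np.load('P1.npy')
red=((im[...,0]>150)&(im[...,1]<70)&(im[...,2]<70)).astype(np.uint8)
n,l,s,c=cv2.connectedComponentsWithStats(red)
for i in range(1,n):
    if s[i,4]>30:
        ys,xs=np.nonzero(l==i); r=cv2.minAreaRect(np.c_[xs,ys].astype(np.float32)); box=backp('wrist',cv2.boxPoints(r),61.5,P)
        print(s[i],c[i].round(1),backp('wrist',c[i],61.5,P).round(1), np.round(r[1],1),r[2], np.linalg.norm(box-np.roll(box,1,0),axis=1).round(1), box[:,:2].round(0).tolist())
g=((im[...,1]>im[...,0]*1.5+15)&(im[...,1]>im[...,2]*1.3)).astype(np.uint8)
n,l,s,c=cv2.connectedComponentsWithStats(g)
for i in range(1,n):
    if s[i,4]>80: print('green',s[i],c[i],backp('wrist',c[i],70,P))
E
```

```text
[578  78   8  22  47] [582.6  87.7] [[446.  166.4  61.5]] [21.6  4.5] 75.25643920898438 [23.3  4.4 23.3  4.5] [[437.0, 158.0], [436.0, 162.0], [455.0, 175.0], [457.0, 170.0]]
[272 231  23   5  40] [283.2 233.9] [[ 639.2 -137.    61.5]] [ 3.3 22.2] 84.80557250976562 [ 4.2 26.5  4.2 26.6] [[639.0, -151.0], [634.0, -124.0], [638.0, -124.0], [643.0, -150.0]]
[431 235  25   9 178] [443.6 238.9] [[628.9  55.   61.5]] [ 7.7 24.3] 87.39744567871094 [10.2 28.9 10.2 29.1] [[626.0, 39.0], [622.0, 67.0], [632.0, 70.0], [636.0, 41.0]]
[378 237  25   8 181] [389.5 240.4] [[636.5  -9.3  61.5]] [ 7. 24.] 90.0 [ 9.2 28.7  9.2 28.9] [[633.0, -24.0], [631.0, 5.0], [640.0, 6.0], [642.0, -22.0]]
[325 238  24   9 177] [336.6 241.9] [[644.  -72.5  61.5]] [ 7.7 23.3] 87.1375961303711 [10.1 27.9 10.1 28.1] [[641.0, -87.0], [637.0, -60.0], [647.0, -58.0], [651.0, -86.0]]
[271 240  25   8 162] [283.5 243.8] [[ 652.1 -136.    61.5]] [ 7. 24.] 90.0 [ 9.2 28.8  9.2 29. ] [[648.0, -151.0], [646.0, -123.0], [655.0, -122.0], [658.0, -151.0]]
green [ 267  187   30   41 1006] [281.39463221 207.81809145] [[ 603.43870332 -140.14056906   70.        ]]
```

```bash
cat >> h.py <<'E'
def look(name,pos,ori):
    goto(pos,ori); wait(0.3)
    o=get_obs(); P=pose_now(o); im=get_image('wrist'); save(name,im); np.save('pics/'+name+'.npy',P)
    return P,im
def blobs(mask,minA=30):
    n,l,s,c=cv2.connectedComponentsWithStats(mask.astype(np.uint8))
    return [(s[i],c[i],l==i) for i in range(1,n) if s[i,4]>=minA]
def redmask(im):
    im=im.astype(int); return (im[...,0]>130)&(im[...,1]<70)&(im[...,2]<70)
E
python3 - <<'E'
from h import *
P,im=look('w2',[608,-120,170],[180,0,96.93])
for s,c,m in blobs(redmask(im)): 
    print(s,c.round(1),backp('wrist',c,61.5,P).round(1))
print(get_obs()['t'])
a=cv2.cvtColor(im,cv2.COLOR_RGB2BGR)
# project predicted points
ex=np.array([np.cos(np.radians(6.93)),np.sin(np.radians(6.93))]); ey=np.array([-ex[1],ex[0]])
for b in [(612.9,-140.8),(604.8,-77.3),(597.3,-14.1)]:
    for (x,y,z) in [(0,0,58),(-33,0,58),(33,-17,61.5),(33,17,61.5),(46,17,61.5),(46,-17,61.5),(-47,0,72),(-20,11.5,30),(-28,9,64),(-28,-9,64)]:
        q=np.array(b)+x*ex+y*ey; u=proj('wrist',[q[0],q[1],z],P)[0]
        cv2.circle(a,tuple(int(round(v)) for v in u),2,(255,255,0),-1)
cv2.imwrite('pics/w2o.png',a)
E
```

```text
[182 115   8  24  44] [184.6 122.6] [[ 567.4 -226.5   61.5]]
[277 221  37   8 117] [295.2 225.9] [[ 639.2 -137.6   61.5]]
[278 235  36  12 375] [295.8 240.3] [[ 651.9 -135.8   61.5]]
[356 235  36  12 419] [373.7 240.5] [[644.3 -72.3  61.5]]
[433 235  39  12 430] [452.  240.7] [[636.7  -8.5  61.5]]
[511 235  38  12 396] [528.8 240.7] [[629.1  54.1  61.5]]
5.125
```

View pics/w2o.png

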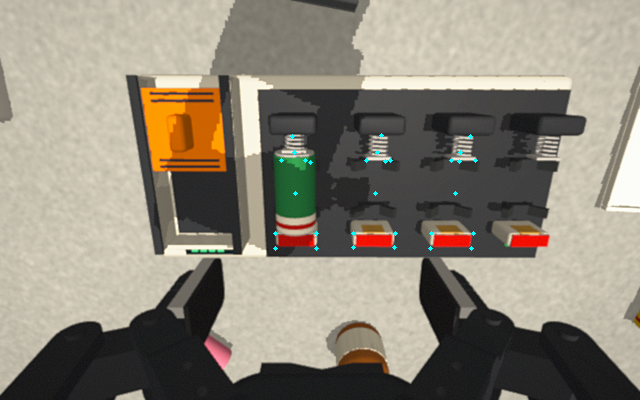

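```bash
python3 - <<'E'
from h import *
print(backp('top',[369.8,275.6],26),backp('top',[[369.8,275.6]],0))
P,im=look('w3',[400,-190,230],[180,0,90])
print(get_obs()['t'])
for n in ['cellbox']:
    for d in regions_of(n,'wrist')[:2]:
        ys,xs=np.nonzero(d['region']); r=cv2.minAreaRect(np.c_[xs,ys].astype(np.float32)); print(d['score'],r,backp('wrist',cv2.boxPoints(r),26,P).round(1))
E
```

```text
[[ 413.03506386 -196.3233854    26.        ]] [[ 412.35709615 -199.98078639    0.        ]]
6.3833
0.6 ((316.2191162109375, 178.28927612304688), (170.55979919433594, 91.66834259033203), 2.6630005836486816) [[ 458.8 -290.7   26. ]
 [ 359.7 -278.4   26. ]
 [ 367.5 -105.3   26. ]
 [ 468.1 -102.7   26. ]]
```

View pics/w3.png

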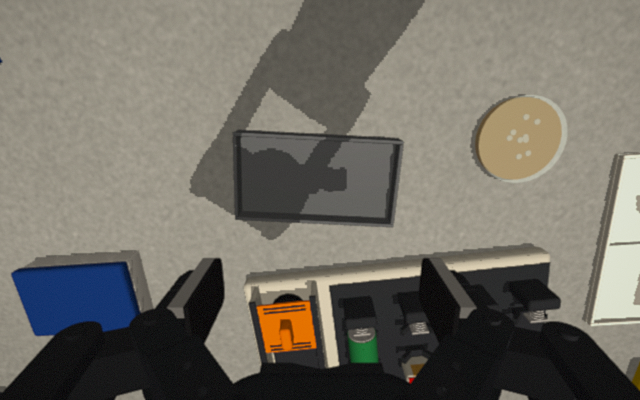

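```bash
cat >> h.py <<'E'
YC=6.9
ex=np.array([np.cos(np.radians(YC)),np.sin(np.radians(YC)),0]); ey=np.array([-ex[1],ex[0],0]); ez=np.array([0,0,1.])
B4=np.array([612.7,-140.5,58.])
BAY={4:B4,3:B4+64*ey,2:B4+128*ey,1:B4+192*ey}
def st(tag=''):
    o=get_obs(); print(tag,'t%.1f'%o['t'],np.round(o['tcp_pos'],1),np.round(o['ee_rot'],1),'F',np.round(o['wrist_force'],1),'w%.1f'%o['grip_width']); return o
E
python3 - <<'E'
from h import *
D=[180,0,90+YC]
b=BAY[4]
grip(48,100)
goto([b[0],b[1],160],D)
move_l([b[0],b[1],44],speed=150); st('down')
grip(0,80); st('gripped')
move_l([b[0],b[1],54],speed=60); st('up')
move_l([b[0],b[1],170],speed=200); st('lift'); save('w4',get_image('wrist'))
E
```

```text
down t8.7 [ 613.7 -141.1   45.4] [1.799e+02 1.000e-01 9.690e+01] F [-0.3 -0.   0.6] w48.2
gripped t9.0 [ 614.1 -141.    46.2] [1.798e+02 1.000e-01 9.690e+01] F [-1.4 -0.1  6.3] w29.8
up t9.3 [ 614.3 -140.6   55.3] [1.798e+02 1.000e-01 9.690e+01] F [3.  0.3 0.3] w29.2
lift t10.1 [ 611.  -140.2  168.2] [-1.798e+02 -1.000e-01  9.690e+01] F [-0.4  1.2 -1.5] w29.8
```

View pics/w4.png

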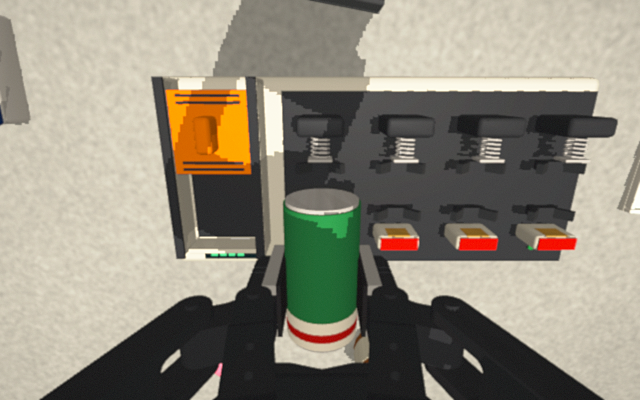

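```bash
python3 - <<'E'
from h import *
D=[180,0,87.3]
goto([413,-196,150],D); st()
move_l([413,-196,20],speed=180);wait(0.2); o=st('low')
move_l([413,-196,8],speed=40); wait(0.2);o=st('low2')
grip(50); st('open')
move_l([413,-196,120],speed=250)
P,im=look('w5',[400,-190,200],[180,0,90]); st()
E
```

```text
t11.0 [ 413.9 -196.3  150.2] [179.9   0.   87.3] F [ 0.1  0.1 -0.9] w29.7
low t12.1 [ 414.2 -196.8   21.3] [1.799e+02 1.000e-01 8.730e+01] F [ 0.7  0.6 -0.6] w29.7
low2 t12.7 [ 413.2 -196.2    8. ] [180.    0.   87.3] F [-0.3  0.1  3.1] w30.4
open t13.0 [ 412.7 -195.8    7.7] [-180.    -0.    87.3] F [0.4 0.4 0.6] w49.7
 t14.4 [ 399.3 -189.5  198.4] [-1.799e+02 -1.000e-01  9.000e+01] F [-0.2  0.  -0.1] w49.9
```

View pics/w5.png

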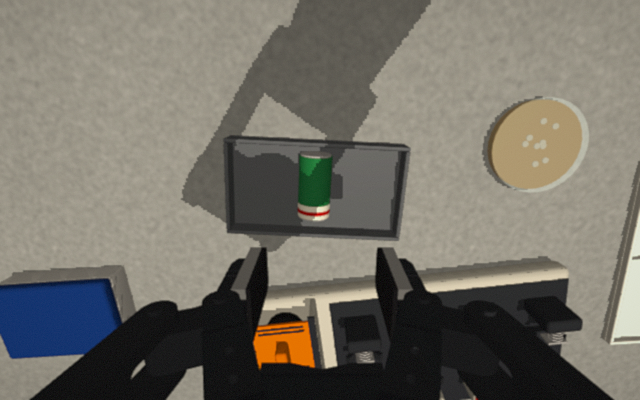

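```bash
cat >> h.py <<'E'
def bluemask(im):
    im=im.astype(int); return (im[...,2]>im[...,0]*1.7+12)&(im[...,2]>im[...,1]*1.35)
E
python3 - <<'E'
from h import *
P,im=look('w6',[455,260,190],[180,0,90]); st()
for d in regions_of('cell1_mid','wrist')[:6]:
    ys,xs=np.nonzero(d['region']); r=cv2.minAreaRect(np.c_[xs,ys].astype(np.float32)); print(d['score'],np.round(d['extent']),r,backp('wrist',r[0],20,P).round(1))
for s,c,m in blobs(bluemask(im),100): print(s,c,backp('wrist',c,20,P).round(1))
E
```

```text
t16.4 [455.3 259.5 190.1] [180.   -0.   89.9] F [-0.2  0.1 -0. ] w50.0
0.61 [267. 153.  74.  60.] ((266.4154052734375, 154.47691345214844), (34.7297248840332, 72.436279296875), 60.2551155090332) [[434.9 208.6  20. ]]
[ 244  125   58   52 1615] [271.10402477 151.33003096] [[432.  213.1  20. ]]
[384 225  38  37 710] [402.57746479 243.11549296] [[525.7 342.2  20. ]]
[ 268  238   34   47 1167] [285.20051414 262.25792631] [[547.2 222.4  20. ]]
```

View pics/w6.png

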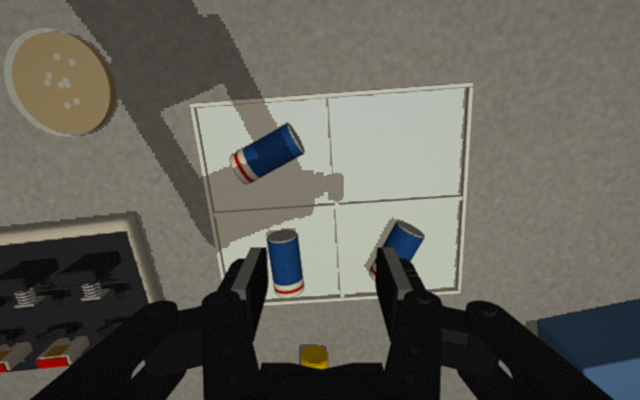

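```bash
cat >> h.py <<'E'
from scipy.optimize import minimize
def greenmask(im):
    im=im.astype(int); return (im[...,1]>im[...,0]*1.5+10)&(im[...,1]>im[...,2]*1.25)
def render(P,c,yaw,u1,S=4,u0=-33.,tilt=0.,r=16.):
    # coloured part of cell; returns mask at S x resolution
    a=np.array([np.cos(yaw)*np.cos(tilt),np.sin(yaw)*np.cos(tilt),np.sin(tilt)]); s=np.array([-np.sin(yaw),np.cos(yaw),0]); n=np.cross(a,s)
    th=np.linspace(0,2*np.pi,48,endpoint=False); ring=r*(np.cos(th)[:,None]*s+np.sin(th)[:,None]*n)
    c=np.array(c); A=proj('wrist',c+u0*a+ring,P); Bq=proj('wrist',c+u1*a+ring,P)
    m=np.zeros((400*S//1,640*S),np.uint8)
    f=lambda q:(np.round((q+0.5)*S*16)).astype(np.int32)
    h=cv2.convexHull(f(np.r_[A,Bq])); cv2.fillConvexPoly(m,h,1,shift=4)
    C=(P@np.array(get_calibration('wrist')['mount']))[:3,3]
    if (C-(c+u0*a))@(-a)>0: cv2.fillConvexPoly(m,cv2.convexHull(f(A)),0,shift=4)
    if (C-(c+u1*a))@(a)>0: cv2.fillConvexPoly(m,cv2.convexHull(f(Bq)),0,shift=4)
    return m
def fitcell(mask,P,x0,y0,yaw0,z,u1=None):
    S=4
    M=cv2.resize(mask.astype(np.uint8),None,fx=S,fy=S,interpolation=cv2.INTER_NEAREST)
    ys,xs=np.nonzero(M); 
    def cost(p):
        m=render(P,[p[0],p[1],z],p[2]/57.3,u1 if u1 is not None else p[3]*1.0,S)
        return 1-np.logical_and(m,M).sum()/max(1,np.logical_or(m,M).sum())
    best=None
    for k in range(2):
        x=[x0,y0,yaw0]+([18.] if u1 is None else [])
        sim=np.array([x]+[[v+(d if i==j else 0) for i,v in enumerate(x)] for j,d in enumerate([6,6,6,4][:len(x)])])
        r=minimize(cost,x,method='Nelder-Mead',options=dict(initial_simplex=sim,xatol=.05,fatol=1e-4,maxiter=150))
        x0,y0,yaw0=r.x[:3]
    return r.x,r.fun
E
python3 - <<'E'
from h import *
for w in ['w2','w5']:
    im=cv2.cvtColor(cv2.imread(f'pics/{w}.png'),cv2.COLOR_BGR2RGB); P=np.load(f'pics/{w}.npy')
    for s,c,m in blobs(greenmask(im),300):
        z=58 if w=='w2' else 20
        x0=backp('wrist',c,z,P)[0]; print(w,s,fitcell(m,P,x0[0],x0[1],6.9 if w=='w2' else 0,z))
im=cv2.cvtColor(cv2.imread('pics/w6.png'),cv2.COLOR_BGR2RGB); P=np.load('pics/w6.npy')
for (s,c,m),y in zip(blobs(bluemask(im),100),[-60,-30,3]):
        x0=backp('wrist',c,20,P)[0]; print('w6',s,fitcell(m,P,x0[0],x0[1],y,20))
E
```

```text
w2 [ 273  154   43   64 2381] (array([ 613.84336031, -140.30323647,    7.20242211,   12.61153328]), np.float64(0.02382122442645418))
w5 [ 298  156   34   50 1472] (array([ 413.15472184, -195.7688529 ,   -2.75817081,   12.37236927]), np.float64(0.04861815673065217))
w6 [ 244  125   58   52 1615] (array([435.88249683, 206.30097539, -61.85181057,  12.16968211]), np.float64(0.07953325220130292))Traceback (most recent call last):
  File "<stdin>", line 9, in <module>
  File "h.py", line 69, in fitcell
    r=minimize(cost,x,method='Nelder-Mead',options=dict(initial_simplex=sim,xatol=.05,fatol=1e-4,maxiter=150))
    res = _minimize_neldermead(fun, x0, args, callback, bounds=bounds,
                               **options)
    fxr = func(xr)
    fx = function(np.copy(x), *(wrapper_args + args))
  File "h.py", line 63, in cost
    m=render(P,[p[0],p[1],z],p[2]/57.3,u1 if u1 is not None else p[3]*1.0,S)
  File "h.py", line 54, in render
    C=(P@np.array(get_calibration('wrist')['mount']))[:3,3]
                  ~~~~~~~~~~~~~~~^^^^^^^^^
ValueError: time passes only in moves, steps and waits
```

```bash
python3 - <<'E'
s=open('h.py').read()
s=s.replace("from station import *\n","from station import *\nimport station\n_cal={}\ndef get_calibration(n):\n    if n not in _cal: _cal[n]=station.get_calibration(n)\n    return _cal[n]\n",1)
s=s.replace("YC=6.9","YC=7.0").replace("[612.7,-140.5,58.]","[613.5,-140.4,58.]")
s+='''
def findcell(name,x,y,yaw,z=150):
    P,im=look(name,[x,y,z],[180,0,yaw+90])
    bs=blobs(bluemask(im),300)
    bs=[(np.linalg.norm(backp('wrist',c,20,P)[0][:2]-[x,y]),s,c,m) for s,c,m in bs if s[1]+s[3]<330]
    bs.sort(key=lambda t:t[0]); d,s,c,m=bs[0]
    x0=backp('wrist',c,20,P)[0]
    r,f=fitcell(m,P,x0[0],x0[1],yaw,20,12.5)
    # red ring check
    rr=[backp('wrist',c2,30,P)[0][:2].round(1).tolist() for s2,c2,m2 in blobs(redmask(im),12)]
    print(name,'fit',r.round(1),'iou cost %.3f'%f,'blob',s,'red',rr)
    return r,f
'''
open('h.py','w').write(s)
E
python3 - <<'E'
from h import *
r,f=findcell('c1',435.9,206.3,-62)
st()
E
```

```text
c1 fit [435.7 206.7 -61.5] iou cost 0.090 blob [ 302  150   37   59 1972] red [[563.0, 326.6], [574.8, 227.0], [723.5, 251.4]]
 t17.8 [436.  206.5 150.1] [180.  -0.  28.] F [ 0.  -0.1  0.7] w50.0
```

View pics/c1.png

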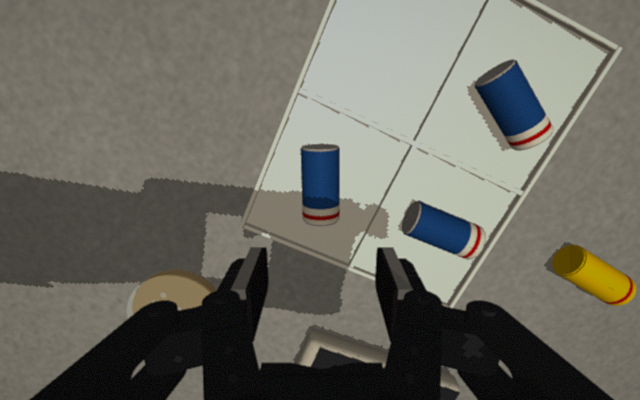

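```bash
cat >> h.py <<'E'
KZ=13.
def pick(r):
    x,y,yaw=r[:3]
    grip(50,100)
    goto([x,y,70],[180,0,yaw+90]); 
    move_l([x,y,12],speed=120); wait(0.15); move_l([x,y,20-KZ],speed=40); wait(0.25); st('down')
    grip(0,100); wait(0.1); st('grip')
    move_l([x,y,30],speed=60); move_l([x,y,150],speed=250); wait(0.2); st('lift')
def inhand(name):
    o=get_obs(); P=pose_now(o); im=get_image('wrist'); save(name,im); np.save('pics/'+name+'.npy',P)
    if o['grip_width']<20: print('EMPTY'); return None
    # fit in tool frame coordinates: axial d, height k, tilt
    bs=blobs(bluemask(im),800); bs.sort(key=lambda t:-t[0][4]); s,c,m=bs[0]
    R=P[:3,:3]; ty=R[:,1]; up=-R[:,2]; yaw=np.arctan2(ty[1],ty[0])
    M=m[200:] if False else m
    S=2; M2=cv2.resize(m.astype(np.uint8),None,fx=S,fy=S,interpolation=cv2.INTER_NEAREST)
    def cost(p):
        cc=P[:3,3]+R@np.array([p[3],p[0],-p[1]])
        q=render(P,cc,yaw,12.5,S,tilt=p[2]/57.3)
        return 1-np.logical_and(q,M2).sum()/max(1,np.logical_or(q,M2).sum())
    x=[0,KZ,0,0]
    for k in range(2):
        sim=np.array([x]+[[v+(d if i==j else 0) for i,v in enumerate(x)] for j,d in enumerate([4,4,5,1.5])])
        rr=minimize(cost,x,method='Nelder-Mead',options=dict(initial_simplex=sim,xatol=.05,fatol=1e-4,maxiter=200)); x=list(rr.x)
    print(name,'inhand d %.1f k %.1f tilt %.1f lat %.1f cost %.3f'%(*rr.x,rr.fun),'blob',s)
    return rr.x
def baypose(bay,xc,zc,al,d=0.,k=KZ,lat=0.):
    a=np.radians(al)
    Rt=Ro.from_euler('z',YC,degrees=True)*Ro.from_euler('y',-al,degrees=True)
    off=Rt.apply([-d,0,-k])
    p=BAY[bay]+xc*ex+zc*ez+off
    att=(Rt*Ro.from_euler('xyz',[180,0,90],degrees=True)).as_euler('xyz',degrees=True)
    return p.tolist(),att.tolist()
E
python3 - <<'E'
from h import *
pick([435.7,206.7,-61.5])
inhand('h1')
for v in [(12,90,15),(12,14,15),(-4,14,15),(-4,7.5,15),(-3,1,0)]:
    p,a=baypose(1,*v); q=solve_ik(p,a); print(np.round(p,1),np.round(a,1),None if q is None else np.round(q,1))
E
```

```text
down t19.7 [435.7 206.7   7. ] [-180.    -0.    28.5] F [-0.1 -0.7  0.4] w50.0
grip t20.1 [436.  206.8   7.5] [180.   -0.   28.5] F [-2.3 -1.   5.3] w29.2
lift t21.5 [433.8 206.1 147.4] [-179.9    0.3   28.5] F [-0.4 -0.3 -2.3] w29.1
h1 inhand d 3.8 k 8.8 tilt 6.1 lat 0.7 cost 0.028 blob [ 283  206   77  120 7617]
[605.4  52.  135.4] [165.   0.  97.] [  -3.     7.6  110.3    3.5   47.4 -102. ]
[605.4  52.   59.4] [165.   0.  97.] [  -3.    14.3  112.2    4.1   38.8 -102.9]
[589.5  50.1  59.4] [165.   0.  97.] [  -3.3   12.6  114.3    4.3   38.4 -103.3]
[589.5  50.1  52.9] [165.   0.  97.] [  -3.3   13.3  114.4    4.4   37.6 -103.4]
[587.1  49.8  46. ] [-180.    0.   97.] [ -2.   20.9 103.9  -0.   55.2 -99. ]
```

View pics/h1.png

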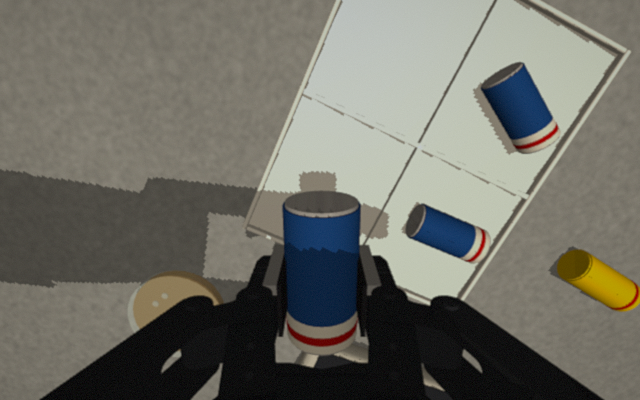

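```bash
python3 - <<'E'
from h import *
def fit(w,P,msk,fixk=None):
    im=cv2.cvtColor(cv2.imread(f'pics/{w}.png'),cv2.COLOR_BGR2RGB)
    bs=blobs(msk(im),800); bs.sort(key=lambda t:-t[0][4]); s,c,m=bs[0]
    R=P[:3,:3]; ty=R[:,1]; yaw=np.arctan2(ty[1],ty[0]); S=2
    M2=cv2.resize(m.astype(np.uint8),None,fx=S,fy=S,interpolation=cv2.INTER_NEAREST)
    def cost(p):
        cc=P[:3,3]+R@np.array([p[2],p[0],-(fixk if fixk else p[3])])
        q=render(P,cc,yaw,12.5,S,tilt=p[1]/57.3)
        return 1-np.logical_and(q,M2).sum()/max(1,np.logical_or(q,M2).sum())
    x=[0,0,0]+([] if fixk else [13])
    for k in range(3):
        sim=np.array([x]+[[v+(d if i==j else 0) for i,v in enumerate(x)] for j,d in enumerate([4,5,1.5,4][:len(x)])])
        rr=minimize(cost,x,method='Nelder-Mead',options=dict(initial_simplex=sim,xatol=.05,fatol=1e-4,maxiter=200)); x=list(rr.x)
    print(w,fixk,rr.x.round(1),round(rr.fun,3),s)
Pg=np.eye(4); Pg[:3,:3]=rpy([180,0,96.9]); Pg[:3,3]=[611,-140.2,168.2]
Ph=np.load('pics/h1.npy')
for k in [None,9,11,12,13,14]:
    fit('w4',Pg,greenmask,k); fit('h1',Ph,bluemask,k)
E
```

```text
w4 None [1.9 4.7 0.8 9.2] 0.024 [ 284  201   77  122 7704]
h1 None [3.8 6.1 0.7 8.8] 0.028 [ 283  206   77  120 7617]
w4 9 [2.  4.7 0.8] 0.024 [ 284  201   77  122 7704]
h1 9 [3.5 5.6 0.6] 0.029 [ 283  206   77  120 7617]
w4 11 [0.4 3.  0.8] 0.031 [ 284  201   77  122 7704]
h1 11 [1.9 3.7 0.6] 0.038 [ 283  206   77  120 7617]
w4 12 [-0.5  1.9  0.7] 0.039 [ 284  201   77  122 7704]
h1 12 [1.  2.7 0.6] 0.046 [ 283  206   77  120 7617]
w4 13 [-1.3  0.8  0.9] 0.047 [ 284  201   77  122 7704]
h1 13 [0.  1.2 0.6] 0.054 [ 283  206   77  120 7617]
w4 14 [-2.3 -0.4  0.7] 0.055 [ 284  201   77  122 7704]
h1 14 [-0.8  0.3  0.7] 0.062 [ 283  206   77  120 7617]
```

```bash
cat >> h.py <<'E'
def insert_to(bay,d,k=12.5,stop=None):
    p,a=baypose(bay,12,90,15,d,k); goto(p,a); 
    for v,sp in [((12,30,15),200),((12,14,15),60),((-4,14,15),40),((-4,7.5,15),30)]:
        p,a=baypose(bay,*v,d,k); move_l(p,a,speed=sp); wait(0.15); st(str(v))
E
python3 - <<'E'
from h import *
insert_to(2,1.5); save('i1',get_image('wrist')); get_image('scene'); save('i1s',get_image('scene'))
E
```

```text
(12, 30, 15) t23.6 [613.5 -11.8  77.9] [1.648e+02 1.000e-01 9.700e+01] F [-0.9 -0.2 -0.5] w29.1
(12, 14, 15) t24.2 [611.6 -11.7  59.5] [165.   0.  97.] F [-0.3  0.1 -0.3] w29.4
(-4, 14, 15) t24.9 [596.9 -13.7  60.3] [164.8   0.   97. ] F [ 4.6  1.  -2.5] w28.9
(-4, 7.5, 15) t25.4 [597.8 -14.1  54.5] [1.648e+02 1.000e-01 9.700e+01] F [6.1 0.6 2.2] w29.2
```

View pics/i1.png

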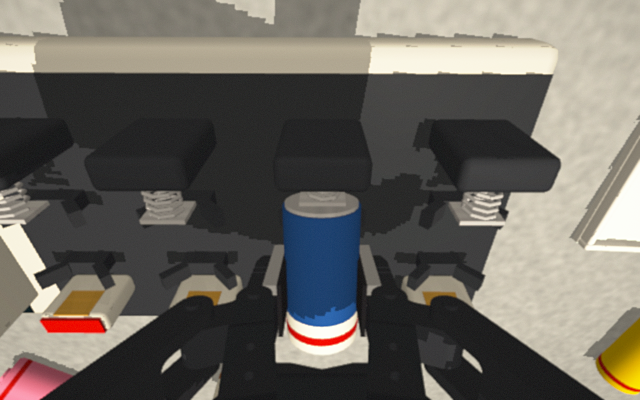

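```bash
python3 - <<'E'
from h import *
im=cv2.imread('pics/i1s.png')
cv2.imwrite('pics/i1sc.png',cv2.resize(im[150:270,220:400],None,fx=4,fy=4,interpolation=cv2.INTER_CUBIC))
E
```

```text
(no output)
```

View pics/i1sc.png

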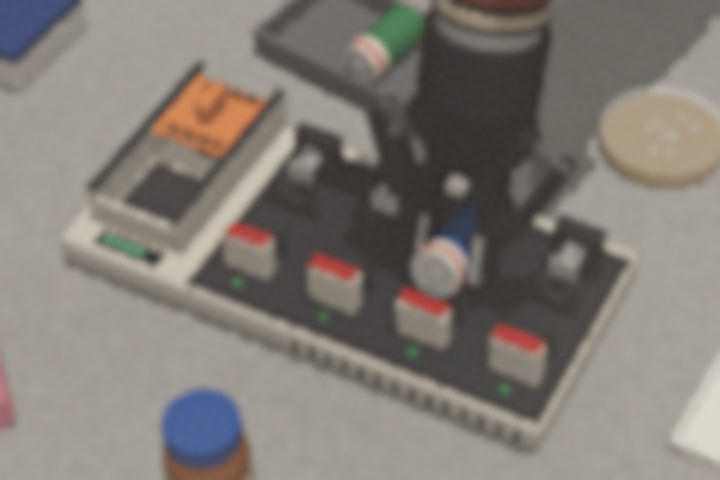

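```bash
cat >> h.py <<'E'
def tip(bay,d,k=12.5):
    for v in [(-4,5.3,10),(-3.5,3.2,5),(-3,1.2,0)]:
        p,a=baypose(bay,*v,d,k); move_l(p,a,speed=25); wait(0.15); st(str(v))
def release(bay,d,k=12.5):
    grip(48); wait(0.2); st('open')
    o=get_obs(); p=list(o['tcp_pos']); move_l([p[0],p[1],p[2]+110],speed=200)
E
python3 - <<'E'
from h import *
tip(2,1.5); save('i2',get_image('wrist'))
E
```

```text
(-4, 5.3, 10) t26.0 [596.7 -14.4  52. ] [1.698e+02 1.000e-01 9.700e+01] F [ 4.9 -0.2  2.5] w29.4
(-3.5, 3.2, 5) t26.4 [595.7 -14.4  49.4] [1.748e+02 1.000e-01 9.700e+01] F [ 5.7 -0.1  0.6] w29.0
(-3, 1.2, 0) t26.8 [594.6 -14.5  47.1] [1.799e+02 1.000e-01 9.700e+01] F [ 5.1 -0.4  0.5] w29.2
```

View pics/i2.png

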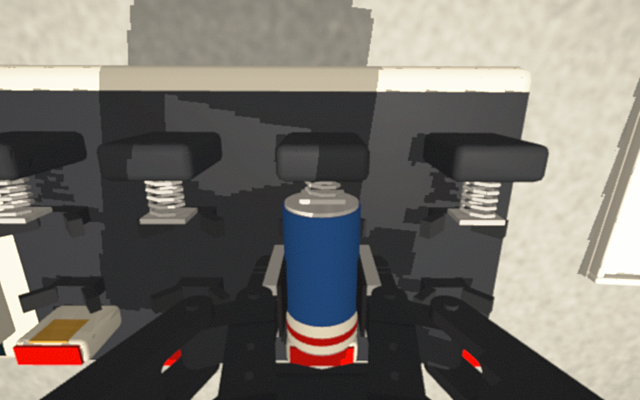

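```bash
python3 - <<'E'
from h import *
release(2,1.5)
b=BAY[2]
P,im=look('r1',[b[0],b[1],170],[180,0,97]); st()
for s,c,m in blobs(bluemask(im),300):
    x0=backp('wrist',c,58,P)[0]
    if np.linalg.norm(x0[:2]-b[:2])<40: print(fitcell(m,P,x0[0],x0[1],7,58,12.5),b)
E
```

```text
open t27.4 [592.9 -13.8  46.4] [-179.9   -0.    97. ] F [ 0.5  0.2 -0.4] w47.9
 t28.6 [597.5 -13.3 169.3] [-179.9   -0.    97. ] F [-0.8 -0.2 -0.6] w48.2
(array([599.56012364, -13.80147294,   6.52607953]), np.float64(0.022659071257820074)) [597.90072404 -13.35409259  58.        ]
```

View pics/r1.png

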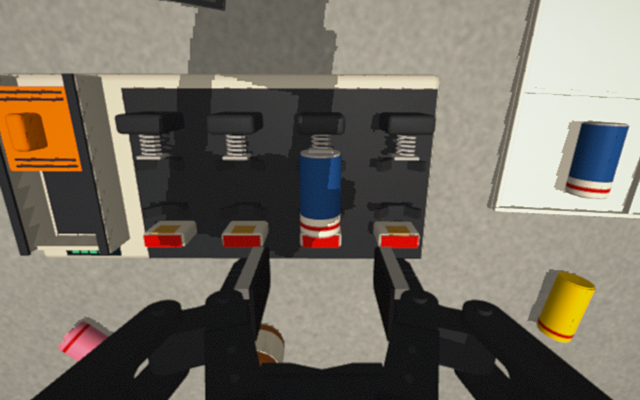

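```bash
python3 - <<'E'
from h import *
r,f=findcell('c2',552,221,3)
st()
E
```

```text
c2 fit [551.2 222.5   4.1] iou cost 0.079 blob [ 305  147   38   60 2010] red [[560.7, 325.6], [572.8, 234.0], [646.9, -47.7], [649.6, 32.4], [658.6, -38.4], [723.2, 248.5]]
 t29.9 [552.5 220.1 150.1] [180.    0.   92.9] F [ 0.9 -0.6 -0.3] w48.2
```

View pics/c2.png

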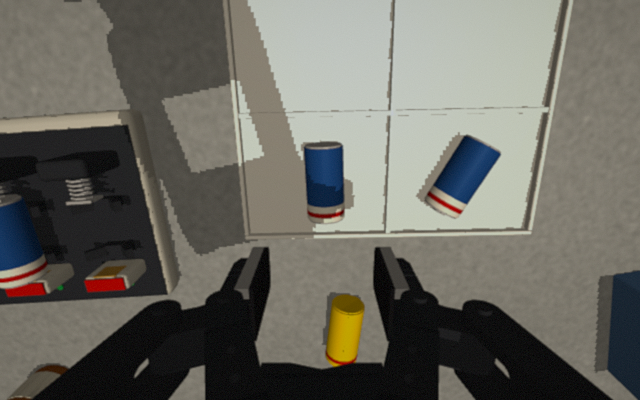

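```bash
python3 - <<'E'
from h import *
pick([551.2,222.5,4.1])
inhand('h2')
E
```

```text
down t31.9 [551.2 222.5   7. ] [180.   -0.   94.1] F [-0.9  0.4  0.7] w49.8
grip t32.3 [551.6 222.6   7.6] [180.   -0.   94.1] F [-1.2 -0.6  4.3] w28.8
lift t33.7 [549.2 221.9 146.9] [-1.797e+02  1.000e-01  9.410e+01] F [ 0.2  0.7 -2.6] w29.3
h2 inhand d 3.9 k 8.4 tilt 6.2 lat 0.0 cost 0.030 blob [ 282  204   77  120 7647]
```

View pics/h2.png

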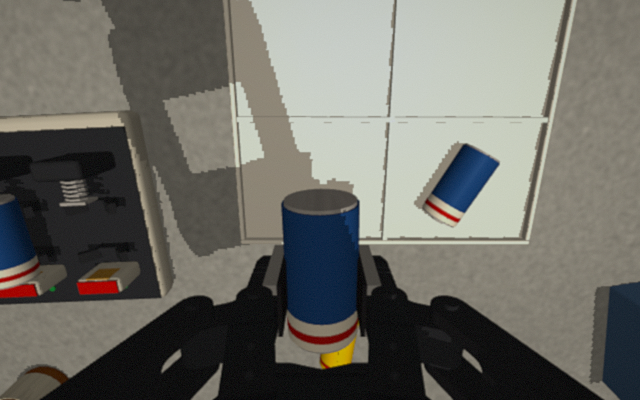

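```bash
python3 - <<'E'
from h import *
p,a=baypose(3,12,90,15,1.5,12.5); goto(p,a); wait(0.2); inhand('h2b')
insert_to(3,1.5); save('i3',get_image('wrist'))
E
```

```text
h2b inhand d 3.4 k 8.7 tilt 20.9 lat 0.1 cost 0.033 blob [ 281  201   79  123 7711]
(12, 30, 15) t36.0 [621.2 -75.8  77.8] [1.648e+02 1.000e-01 9.700e+01] F [ 0.1 -0.1  0. ] w29.1
(12, 14, 15) t36.6 [619.5 -75.3  59.6] [165.   0.  97.] F [ 0.1 -0.5  0.2] w29.3
(-4, 14, 15) t37.3 [604.7 -77.2  60.4] [164.8   0.   97. ] F [ 5.5  1.6 -2.6] w29.3
(-4, 7.5, 15) t37.8 [606.3 -77.8  55.4] [1.646e+02 1.000e-01 9.700e+01] F [5.  0.3 0.9] w29.3
```

View pics/i3.png

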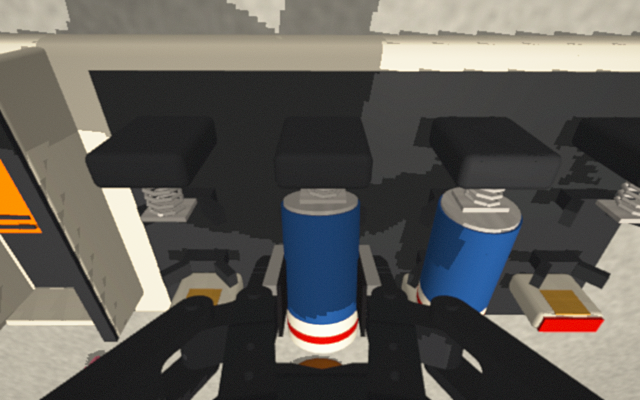

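```bash
python3 - <<'E'
from h import *
tip(3,1.5); save('i4',get_image('wrist'))
E
```

```text
(-4, 5.3, 10) t38.2 [605.4 -78.2  53. ] [169.6   0.2  97. ] F [5.8 0.5 0.7] w28.9
(-3.5, 3.2, 5) t38.6 [604.3 -78.1  50.3] [1.747e+02 1.000e-01 9.700e+01] F [ 5.  -0.2  1.1] w29.1
(-3, 1.2, 0) t39.0 [603.2 -78.   47.7] [1.797e+02 1.000e-01 9.700e+01] F [ 5.  -0.4 -0.1] w29.2
```

View pics/i4.png

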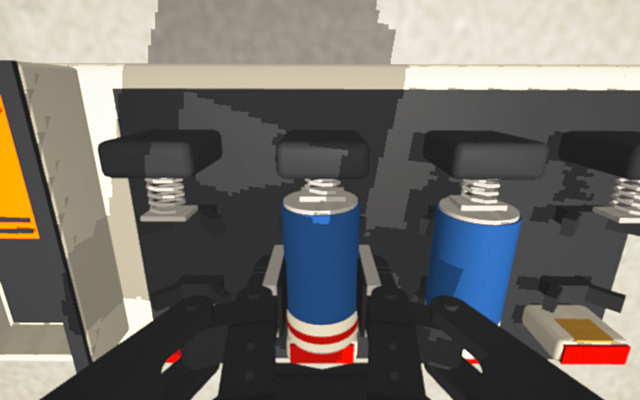

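Same picture as the first cell (red cap seen just beyond the ring at (322,355), and Fx is about 5 N), so I release and find the last cell.

```bash
python3 - <<'E'
from h import *
release(3,1.5)
b=BAY[2]
P,im=look('r2',[b[0],b[1],170],[180,0,97]); st()
for s,c,m in blobs(bluemask(im),300):
    x0=backp('wrist',c,58,P)[0]
    for i in (2,3):
        if np.linalg.norm(x0[:2]-BAY[i][:2])<30: print(i,fitcell(m,P,x0[0],x0[1],7,58,12.5),BAY[i])
r,f=findcell('c3',538,334,-35)
st()
E
```

```text
open t39.6 [600.7 -77.4  46.4] [-179.9   -0.    97. ] F [ 0.4  0.3 -0.6] w47.8
 t41.0 [597.7 -14.2 169.4] [-179.9   -0.    96.9] F [ 0.4 -0.3 -0.5] w47.6
3 (array([607.1219334 , -78.06661827,   7.20004291]), np.float64(0.025959450557493824)) [605.70036202 -76.87704629  58.        ]
2 (array([599.57769781, -13.9245882 ,   6.04913286]), np.float64(0.020408163265306145)) [597.90072404 -13.35409259  58.        ]
c3 fit [541.1 334.3 -24. ] iou cost 0.082 blob [ 299  149   45   61 1988] red []
 t42.7 [538.4 333.4 150.1] [180.   -0.   54.9] F [-0.  -0.2  0.3] w47.8
```

View pics/r2.png

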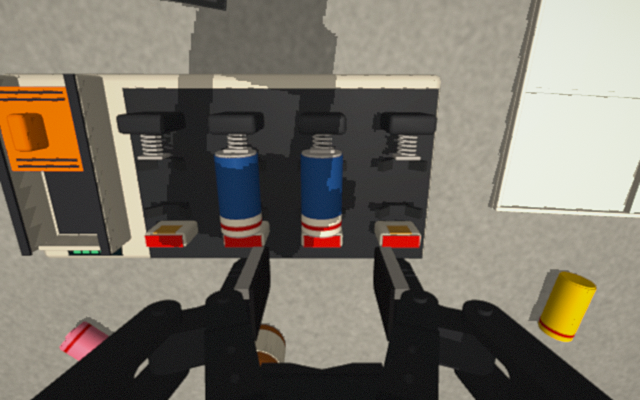

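View pics/c3.png

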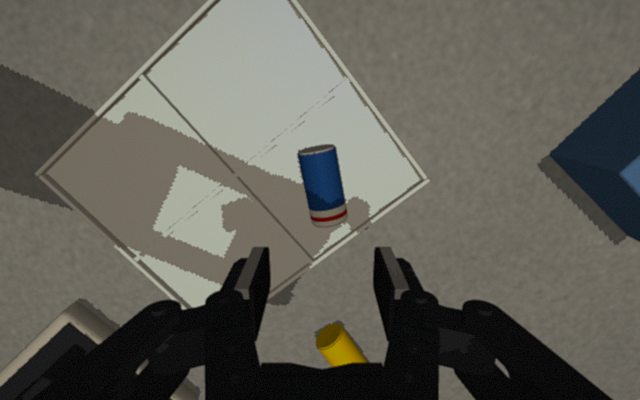

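```bash
sed -i 's/    grip(50,100)\n    goto(\[x,y,70\]/&/; s/^def pick(r):/def pick(r,w=50):/; s/    grip(50,100)$/    grip(w,100)/' h.py; python3 - <<'E'
from h import *
r,f=findcell('c3b',541,334.3,-24)
pick(r,44)
inhand('h3')
E
```

```text
c3b fit [540.7 333.8 -25.1] iou cost 0.078 blob [ 303  149   37   59 2001] red []
down t45.3 [540.7 333.9   7. ] [180.   -0.   64.9] F [0.7 1.  0.5] w43.7
grip t45.7 [541.1 334.    7.6] [180.   -0.   64.9] F [-0.7 -0.3  3.8] w29.2
lift t47.0 [538.8 332.9 146.7] [-179.8    0.3   64.9] F [ 0.8  0.1 -1.3] w28.7
h3 inhand d 3.4 k 8.7 tilt 5.8 lat 0.5 cost 0.029 blob [ 283  204   77  121 7662]
```

View pics/h3.png

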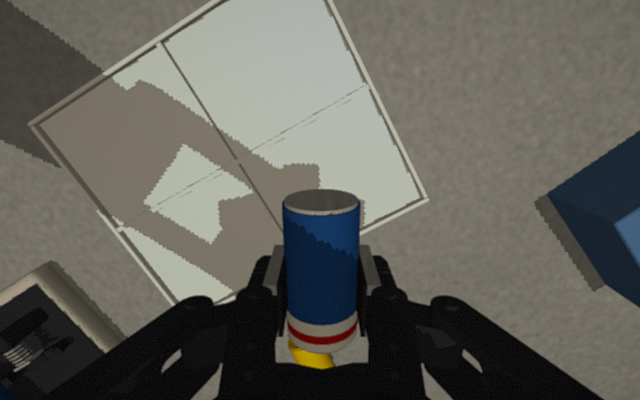

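```bash
python3 - <<'E'
from h import *
p,a=baypose(1,12,90,15,1.2,12.5); goto(p,a); wait(0.2); inhand('h3b')
insert_to(1,1.2); save('i5',get_image('wrist'))
E
```

```text
h3b inhand d 3.7 k 8.3 tilt 20.9 lat 0.2 cost 0.030 blob [ 282  203   77  122 7685]
(12, 30, 15) t49.3 [606.   51.8  77.9] [164.8   0.   97. ] F [ 0.5 -0.5 -0.5] w29.1
(12, 14, 15) t49.9 [604.1  51.9  59.6] [165.   0.  97.] F [ 0.2  0.  -0.7] w29.2
(-4, 14, 15) t50.6 [589.7  49.9  60.6] [164.8   0.   97. ] F [ 4.8  0.9 -3.3] w29.1
(-4, 7.5, 15) t51.1 [590.8  49.7  55. ] [1.647e+02 1.000e-01 9.700e+01] F [5.3 0.7 2.5] w28.8
```

View pics/i5.png

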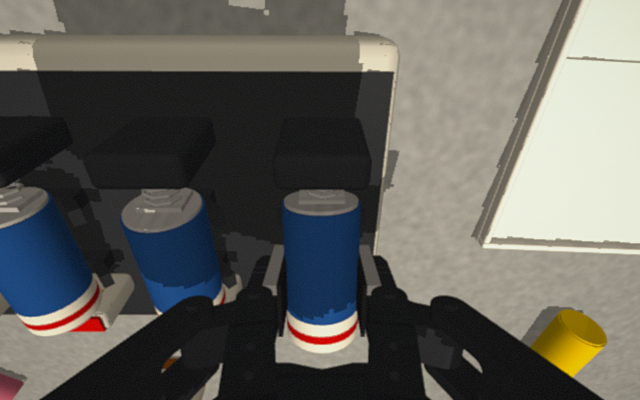

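```bash
python3 - <<'E'
from h import *
tip(1,1.2); save('i6',get_image('wrist'))
release(1,1.2)
b=BAY[2]
P,im=look('r3',[b[0],b[1],170],[180,0,97]); st()
for s,c,m in blobs(bluemask(im),300):
    x0=backp('wrist',c,58,P)[0]
    for i in (1,2,3):
        if np.linalg.norm(x0[:2]-BAY[i][:2])<30: print(i,fitcell(m,P,x0[0],x0[1],7,58,12.5),BAY[i])
save('top2',get_image('top'))
# view of the panel
pc=BAY[4]-90*ey
P,im=look('p1',[pc[0]-15,pc[1],170],[180,0,97]); st()
E
```

```text
(-4, 5.3, 10) t51.5 [589.9  49.4  52.5] [1.697e+02 1.000e-01 9.700e+01] F [5.3 0.4 2. ] w29.1
(-3.5, 3.2, 5) t51.9 [588.8  49.3  49.8] [1.747e+02 1.000e-01 9.700e+01] F [5.7 0.7 1.3] w29.3
(-3, 1.2, 0) t52.3 [587.6  49.2  47.3] [1.798e+02 1.000e-01 9.700e+01] F [ 4.9 -0.5  0.3] w28.8
open t52.9 [585.4  49.7  46.4] [-179.9   -0.    97. ] F [-0.5  0.   0.1] w47.6
 t54.3 [597.4 -12.5 169.4] [-179.9   -0.    97.1] F [ 0.6 -0.3  1.5] w48.4
3 (array([607.09516843, -78.08841793,   6.99050936]), np.float64(0.027256370355961845)) [605.70036202 -76.87704629  58.        ]
2 (array([599.52254266, -13.76097874,   6.93848113]), np.float64(0.022155034426687648)) [597.90072404 -13.35409259  58.        ]
1 (array([591.81816685,  49.90686366,   6.44158016]), np.float64(0.021810385193582582)) [590.10108607  50.16886112  58.        ]
 t55.6 [ 609.7 -228.5  170.1] [180.   -0.   97.1] F [-0.7 -0.  -1.3] w48.0
```

View pics/r3.png

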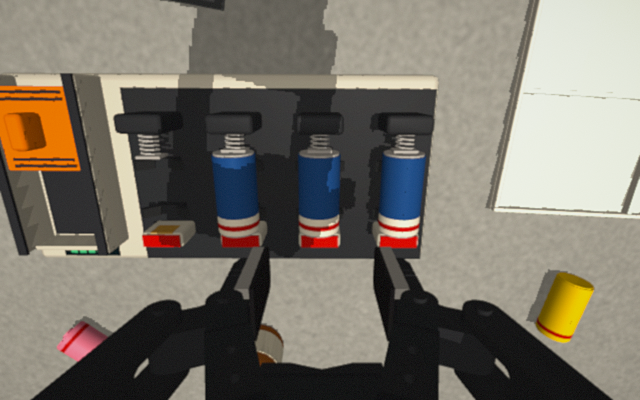

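View pics/p1.png

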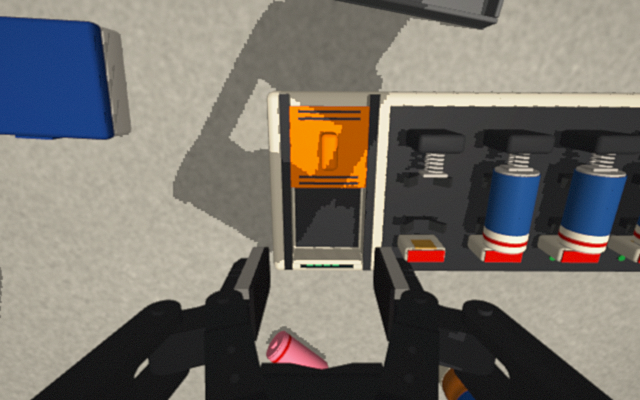

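View pics/top2.png

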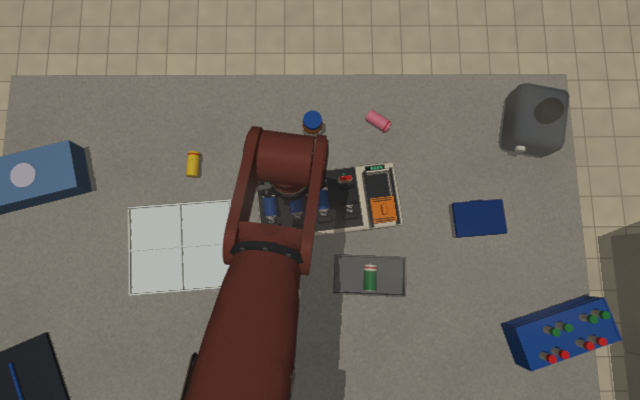

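```bash
python3 - <<'E'
from h import *
im=cv2.cvtColor(cv2.imread('pics/p1.png'),cv2.COLOR_BGR2RGB).astype(int); P=np.load('pics/p1.npy')
m=(im[...,0]>110)&(im[...,1]>40)&(im[...,1]<im[...,0]*0.75)&(im[...,2]<60)
for s,c,mm in blobs(m,200):
    ys,xs=np.nonzero(mm); r=cv2.minAreaRect(np.c_[xs,ys].astype(np.float32)); bx=backp('wrist',cv2.boxPoints(r),59,P); print(s,r,bx.round(1).tolist(),bx.mean(0), ((bx-B4)@np.c_[ex,ey]).round(1))
im8=im.astype(np.uint8)[95:200,270:390]
cv2.imwrite('pics/p1c.png',cv2.cvtColor(cv2.resize(im8,None,fx=5,fy=5,interpolation=cv2.INTER_CUBIC),cv2.COLOR_RGB2BGR))
E
```

```text
[ 289  106   81   82 5851] ((329.0, 146.5), (81.0, 80.0), 90.0) [[546.9, -259.3, 59.0], [539.7, -201.6, 59.0], [600.0, -191.5, 59.0], [607.8, -253.5, 59.0]] [ 573.61880823 -226.44703079   59.        ] [[ -80.6 -109.9]
 [ -80.7  -51.7]
 [ -19.6  -49. ]
 [ -19.5 -111.5]]
```

View pics/p1c.png

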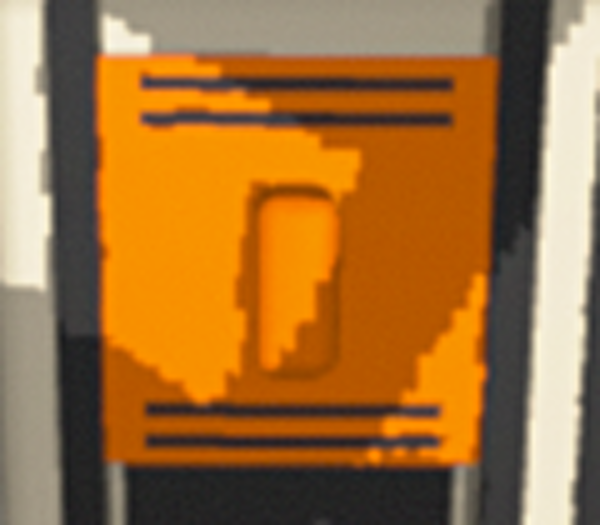

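```bash
python3 - <<'E'
from h import *
P=np.load('pics/p1.npy')
for uv in [(329.6,152),(322,152),(337,152),(329.6,133.5),(329.6,169)]:
    q=backp('wrist',uv,79,P)[0]; print(uv,q.round(1),((q-B4)@np.c_[ex,ey]).round(1))
q=B4-50*ex-80.7*ey; u=[proj('wrist',q+np.array([0,0,79-58])+a*13*ex+b*6*ey,P).round(1).tolist() for a in(-1,1) for b in (-1,1)]; print(q,u)
E
```

```text
(329.6, 152) [ 573.3 -226.5   79. ] [-50.4 -80.6]
(322, 152) [ 574.  -231.8   79. ] [-50.4 -85.9]
(337, 152) [ 572.7 -221.4   79. ] [-50.4 -75.4]
(329.6, 133.5) [ 560.7 -228.2   79. ] [-63.1 -80.7]
(329.6, 169) [ 585.3 -224.9   79. ] [-38.3 -80.5]
[ 573.70754843 -226.59194161   58.        ] [[[320.8, 133.7]], [[338.3, 133.7]], [[320.8, 170.8]], [[337.7, 170.8]]]
```

```bash
python3 - <<'E'
from h import *
T=np.array([573.6,-226.5,0]); D=[180,0,97]
grip(34,60)
goto([T[0],T[1],120],D); move_l([T[0],T[1],66],speed=100); wait(0.3); st('down')
grip(0,60); wait(0.2); st('grip')
for s in (20,40,58,62):
    q=T+s*ex; move_l([q[0],q[1],66],speed=60); wait(0.1); st(s)
wait(0.3); st('end')
save('o1',get_image('wrist'))
E
```

```text
down t57.2 [ 574.1 -226.8   66.8] [179.9   0.   97. ] F [ 0.4  0.5 -0.2] w33.8
grip t57.8 [ 574.  -227.3   66.6] [1.8e+02 1.0e-01 9.7e+01] F [-0.6 -2.5  3.2] w9.9
20 t58.3 [ 594.7 -224.7   66.5] [1.799e+02 1.000e-01 9.700e+01] F [ 2.5 -5.1  2.4] w10.3
40 t58.9 [ 614.2 -222.4   66.6] [1.799e+02 1.000e-01 9.700e+01] F [ 2.1 -4.4  3.2] w10.1
58 t59.5 [ 631.9 -220.3   66.6] [1.799e+02 1.000e-01 9.700e+01] F [ 1.9 -5.   4. ] w9.9
62 t59.8 [ 632.1 -220.2   66.6] [-179.6    0.    97. ] F [-7.8 -5.9  9.2] w10.2
end t60.1 [ 632.1 -220.2   66.5] [-179.6    0.    97. ] F [-7.8 -6.4  9.1] w10.1
```

View pics/o1.png

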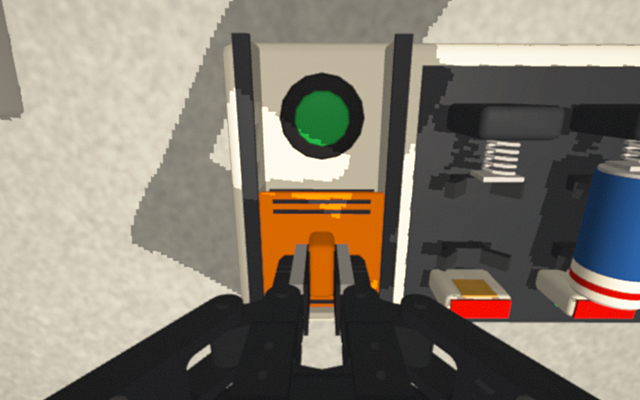

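```bash
python3 - <<'E'
from h import *
grip(34); o=get_obs(); p=o['tcp_pos']; 
move_l([p[0],p[1],120],speed=150)
P,im=look('o2',[570,-228,170],[180,0,97])
for s,c,m in blobs(greenmask(im),150):
    q=backp('wrist',c,51,P)[0]; print(s,c,q,((q-B4)@np.c_[ex,ey]).round(1))
m=(im[...,0]>110)&(im[...,1]>40)&(im[...,1]<im[...,0]*0.75)&(im[...,2]<60)
for s,c,mm in blobs(m,200): print(s,c)
st()
E
```

```text
[305 171  32  33 833] [320.72268908 187.41776711] [ 566.80361816 -227.71990047   51.        ] [-57. -81.]
[ 285  230   73   68 4454] [320.79815896 263.42546026]
 t61.8 [ 570.  -227.5  168.8] [-1.799e+02 -1.000e-01  9.700e+01] F [ 0.6 -0.4 -0.3] w34.2
```

View pics/o2.png

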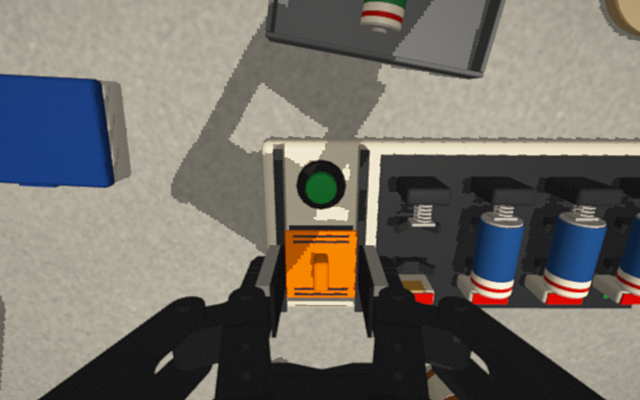

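```bash
python3 - <<'E'
from h import *
D=[180,0,97]; x,y=566.6,-227.6
grip(0,40); goto([x,y,90],D); move_l([x,y,56],speed=80); wait(0.3); st('above')
z=52
while z>=43.5:
    move_l([x,y,z],speed=25); wait(0.12); o=st(z)
    if o['wrist_force'][2]>14: break
    z-=1
wait(0.4); st('hold'); 
save('b1',get_image('wrist'))
move_l([x,y,100],speed=120); st('up')
E
```

```text
above t63.5 [ 567.  -227.8   56.5] [180.   0.  97.] F [0.5 0.4 0. ] w-0.3
52 t64.0 [ 566.5 -227.6   51.9] [-180.   -0.   97.] F [0.3 0.2 0.4] w0.1
51 t64.3 [ 566.8 -227.7   51.1] [180.   0.  97.] F [-0.2  0.1  0.7] w-0.2
50 t64.7 [ 566.8 -227.7   50.3] [180.   0.  97.] F [0.6 0.1 1.6] w-0.5
49 t65.1 [ 566.8 -227.7   49.2] [180.   0.  97.] F [-0.2 -0.8  2.3] w0.2
48 t65.4 [ 566.8 -227.7   48.2] [180.   0.  97.] F [-0.6 -0.4  3.9] w-0.2
47 t65.8 [ 566.8 -227.7   47.2] [180.   0.  97.] F [ 0.8 -0.2  4.1] w0.3
46 t66.2 [ 566.7 -227.7   46.1] [180.   0.  97.] F [ 0.7 -1.5  4.9] w0.1
45 t66.5 [ 566.8 -227.7   46. ] [180.   0.  97.] F [-1.   0.2  8.7] w0.3
44 t66.9 [ 566.8 -227.7   45.9] [-180.    0.   97.] F [-3.   1.1 13. ] w-0.4
hold t67.3 [ 566.8 -227.7   45.9] [-180.   -0.   97.] F [-2.4  1.7 12.9] w-0.1
up t68.0 [ 565.8 -227.2   99. ] [-1.799e+02 -1.000e-01  9.700e+01] F [-0.4  0.3 -0.8] w0.3
```

View pics/b1.png

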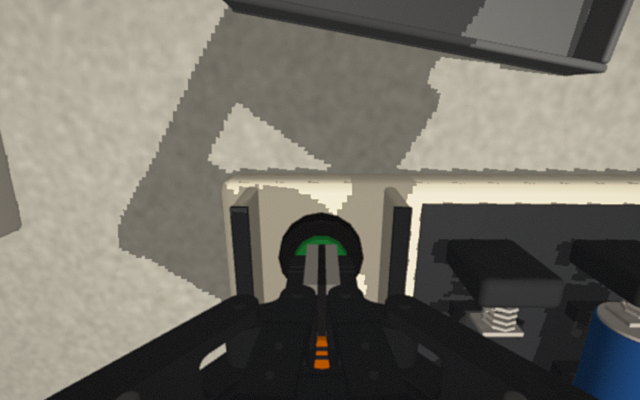

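```bash
python3 - <<'E'
from h import *
D=[180,0,97]; S=np.array([632.1,-220.0,0])
grip(34,60)
goto([S[0],S[1],120],D); move_l([S[0],S[1],66],speed=100); wait(0.3); st('down')
grip(0,60); wait(0.2); st('grip')
for s in (30,50,58,60,62,63,64,65,66,67,68):
    q=S-s*ex; move_l([q[0],q[1],66],speed=60 if s<60 else 20); wait(0.15); o=st(s)
    if abs(o['wrist_force'][:2]@ex[:2])>9: break
wait(0.2); st('end'); save('s1',get_image('wrist'))
E
```

```text
down t69.8 [ 632.7 -220.2   66.9] [179.9   0.   97. ] F [-0.2  1.  -0.2] w34.0
grip t70.3 [ 632.4 -220.3   66.6] [180.   0.  97.] F [-0.8 -1.   4.5] w10.2
30 t71.1 [ 601.1 -224.    66.6] [-179.9    0.    97. ] F [-1.4 -0.7  6.8] w10.2
50 t71.7 [ 580.9 -226.5   66.5] [-179.9    0.    97. ] F [-1.8 -0.   7.6] w10.2
58 t72.2 [ 572.9 -227.4   66.5] [-179.9    0.    97. ] F [-0.8  0.3  7.9] w10.1
60 t72.5 [ 571.5 -227.6   66.6] [-180.    0.   97.] F [-0.4  0.3  6.5] w10.2
62 t73.0 [ 569.6 -227.8   66.6] [-180.    0.   97.] F [0.5 0.6 6.8] w10.2
63 t73.3 [ 568.8 -227.9   66.6] [180.   0.  97.] F [1.8 0.1 6.2] w10.3
64 t73.8 [ 568.7 -227.9   66.6] [179.9   0.   97. ] F [2.9 0.7 5.4] w10.1
65 t74.2 [ 568.7 -227.9   66.6] [179.8   0.   97. ] F [5.6 0.7 4.2] w10.1
66 t74.5 [ 568.7 -228.    66.6] [1.797e+02 1.000e-01 9.700e+01] F [9.1 1.3 2.1] w10.0
end t74.8 [ 568.6 -227.9   66.6] [1.797e+02 1.000e-01 9.700e+01] F [8.5 2.3 3.2] w10.0
```

View pics/s1.png

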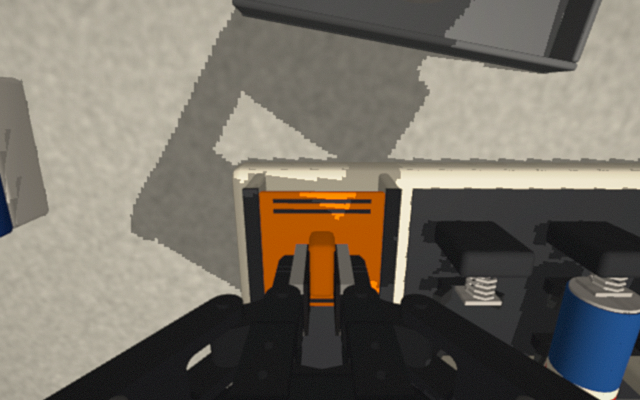

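```bash
python3 - <<'E'
from h import *
S=np.array([632.1,-220.0,0]); q=S-64.3*ex
move_l([q[0],q[1],66.5],speed=20); wait(0.15); st('relax')
grip(34); wait(0.2); st('open')
move_l([q[0],q[1],130],speed=100)
P,im=look('f1',[590,-170,185],[180,0,97])
m=(im[...,0]>110)&(im[...,1]>40)&(im[...,1]<im[...,0]*0.75)&(im[...,2]<60)
for s,c,mm in blobs(m,300):
    ys,xs=np.nonzero(mm); r=cv2.minAreaRect(np.c_[xs,ys].astype(np.float32)); bx=backp('wrist',cv2.boxPoints(r),59,P); print('cover',s,((bx-B4)@np.c_[ex,ey]).round(1).tolist())
for s,c,m in blobs(bluemask(im),300):
    x0=backp('wrist',c,58,P)[0]
    for i in (1,2,3):
        if np.linalg.norm(x0[:2]-BAY[i][:2])<30: print(i,fitcell(m,P,x0[0],x0[1],7,58,12.5)[0].round(1),BAY[i].round(1))
P,im=look('f2',[440,-120,230],[180,0,90]); st()
save('f2s',get_image('scene')); save('f2t',get_image('top'))
E
```

```text
relax t75.2 [ 568.7 -227.9   66.6] [179.9   0.   97. ] F [4.4 0.1 3.3] w10.5
open t75.8 [ 567.8 -227.7   66.2] [-179.9   -0.    97. ] F [-1.   0.7  0.5] w34.4
cover [ 213  116   77   78 5142] [[-86.8, -109.7], [-86.7, -51.1], [-24.8, -52.9], [-24.9, -115.7]]
2 [599.5 -13.2   6.2] [597.9 -13.4  58. ]
1 [591.9  49.9   5.7] [590.1  50.2  58. ]
3 [607.2 -77.1   6.8] [605.7 -76.9  58. ]
 t78.4 [ 440.5 -120.2  229.6] [-180.   -0.   90.] F [-0.4  0.2  0.5] w33.7
```

View pics/f1.png

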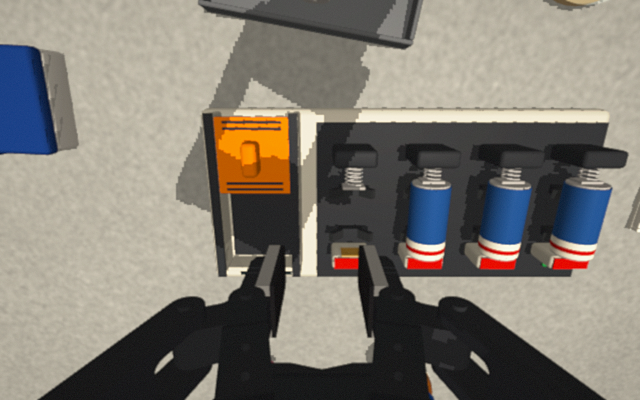

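View pics/f2.png

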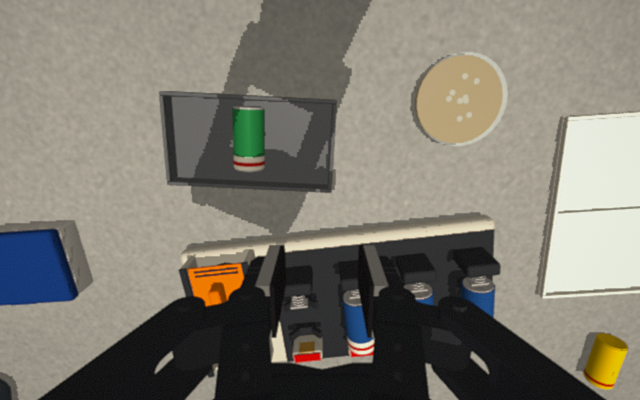

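View pics/f2s.png

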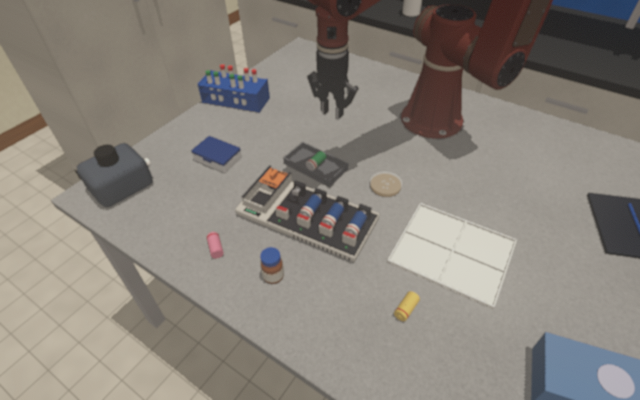

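```bash
python3 -c "
from h import *
wait(0.5); st(); print(sign_off())"
```

```text
t79.0 [ 440.  -120.   230.1] [180.   0.  90.] F [0.2 0.2 0.2] w34.1
the job is handed in; nothing more can be done
None
```

I finished every step of the task and handed it in at about 79 s; `sign_off` reports no verdict. There was only one green cell (bay 4), which now lies in the grey box. The three blue cells from the tray are seated in bays 1, 2 and 3 with their button ends at the red caps. I then slid the cover open, pressed the button and slid the cover shut again.

- **Cells:** The last pictures show all three blue cells level and in line with their bays, and the tray empty. My position fit puts their centres about 1.7 mm off my estimate of each bay's middle. The green cell in bay 4, which was seated, read a similar offset of about 1 mm, so I take most of it as measuring bias.
- **Start button:** It went from 51 mm down to its stop at 46 mm, held there under about 13 N.
- **Cover:** It started about 5 mm open rather than fully shut. The opening slide therefore moved it only about 59 mm before it reached its end stop. The closing slide moved it about 64 mm, to the shut stop.
- **Other objects:** The dish, the tip box, the amber jar and the yellow and pink look-alikes are where they were.

The one disagreement was the wrist-camera fit of a cell held in the gripper, which read a few mm and about 5° off. It did so for every cell, including the green one, so I only used the differences between cells. No check failed.

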